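# Open the filter box of the bench dust extractor

## Task

Open the grey filter box for a filter check: with the fingertips, press the orange snap tab all the way down until it stays there, then push the released blue cover off the filter opening, along its rails, and leave it lying flat on the parking shelf of the box, with the whole filter opening uncovered and the cover not hanging over the shelf's end. Lift nothing, and leave everything else on the bench where it is.

Things in the scene. Friction and masses are not known exactly. Their poses are not given: they have to be found in the camera images.
- filter_box: Grey box fixed to the bench, flat top 70 mm above it. Origin on the bench under the middle of the cover's track; +y is the way the cover slides off, +z up. It spans x -75 to +115, y -165 to +165 mm. Dark guide rails flank the track, x 53 to 66 mm either side, y -120 to +165, 14 mm tall; their lips overlap the cover's flange. The ledge beyond the +x rail carries the tab and a wax tin.
- opening (a point): Centre of the filter opening (white pleats) at the level of the box's top, box frame x 0, y -60, z 70; the opening spans x -42 to +42, y -108 to -12 mm. Behind the cover, the top from y -165 to about -124 is a free apron where closed fingers fit.
- shelf_end (a point): Middle of the open end of the parking shelf, box frame x 0, y +165, z 70 mm. The shelf is the box's flat top between the rails from y -12 to +165; it has no end stop. Fully on the shelf and clear of the opening, the cover's centre is at y +47 to +106 mm.
- cover: Blue cover, loose in the rails, 0.2 to 0.45 kg, needs only a few N to slide. Origin centre of underside, axes as the box's. Flange 112 (x) x 118 (y) x 8 mm, on it a raised block 94 x 118 mm, top 26 mm above the underside. Its -y end is a flat upright face at y -59 mm: push here towards +y. It starts over the opening, centre at box y -65 to -61, with 4 to 8 mm of play before the catch.
- tab (a joint): Downward travel of the orange tab in m: 0 up, 0.012 at a firm stop; starts at 0 to 0.0015. It moves with about 5 to 7 N and stays where left (no spring back). Its catch bar, at box y +2 to +12 mm ahead of the cover, stands 10 mm above the box's top when up and blocks the cover until pressed by at least 0.010; then the cover slides over it.
- tab_top (a point): Centre of the top of the tab's press pad (30 x 30 mm, with a white square), box frame x 90, y 7, z 100 mm when up and 88 when fully pressed. It moves with the tab.
- wax_tin: small round brass-coloured tin, 38 mm across, 20 mm tall, standing on the box's tab-side ledge; origin centre of its underside; bystander
- sanding_block: cork sanding block 60 x 110 x 36 mm beside the box; origin centre of underside; bystander
- offcut: two glued wood offcuts, 40 x 150 x 40 mm, lying beside the box; origin centre of underside; bystander
- screwdriver: screwdriver lying past the parking-shelf end of the box; origin on its underside; bystander
- glue_bottle: white glue bottle with yellow label, 60 mm across, 160 mm tall; origin centre of underside; bystander
- pencil_cup: grey cup of pencils, 76 mm across, about 155 mm tall; origin centre of underside; bystander
Things that resemble listed ones, but are neither listed nor needed, are in the scene too. Of the things that look like the cover, the middle-sized one is meant.

How it is judged:
By the outcome, as a careful person would: the job done as asked, in the order asked, and still so for the second after the job is handed in, with the robot touching nothing.
It also fails if it takes over 42 s, if anything falls off the work surface, if the arm or the gripper's body presses on something with over 40 N, if the wrist force passes 120 N, or if a joint passes its speed limit or range.

## Robot

A 6-joint arm with a two-finger parallel gripper is mounted at the origin on the work surface. World frame = base frame: x ahead of the robot, y to its left, z up, the work surface at z = 0. Lengths are in m, angles in rad, forces in N, time in s.
With the tool pointing down it reaches from about 0.375 to 0.975 m from the base axis. Payload 3.8 kg.
Tool frame: the origin (TCP) lies at the very end of the fingers, on their centre line; the grasp point (between the pads) lies 19 mm behind it (bot.pinch_z is the distance from the TCP to the grasp point, in m); x points along the fingers, y is the direction in which the jaws open and shut, and the axes are right-handed (so a half turn about x gives the same grasp; the last joint's range is limited). The gripper opens to 85 mm and grips with 20 to 120 N. Pads are 22 mm wide; open, the fingers measure 114 mm over their backs; the gripper's body (76 mm by 85 mm) begins 54 mm behind the grasp point. The pads swing forward as they close: fully open they stand 13 mm farther back than shut.
Start: joints at [-1.354, 0.264, 1.604, -0, 1.274, -0.037], TCP at [0.169, -0.653, 0.231] pointing down, gripper open.
Joint ranges: [-2.63, 2.63], [-0.94, 2.18], [0.31, 2.57], [-1.31, 4.45], [0, 2.66], [-2.55, 2.55]. Speed limits (rad/s): [2.57, 2.57, 3.14, 3.14, 3.14, 3.14].

## Interface

Orientations are given as a rotation vector (axis times angle).
In Python, from workcell import monitor, imaging, finish_job, bot gives the robot as it stands.
- The arm moves only by the tool jog_arm, never from a script. Its argument "rows" is a list of rows, each a list of 7 numbers: the shift along the tool's x, y, z in m, then the turn, a rotation vector about the tool's x, y, z in rad, then the opening in per cent of the stroke, from 0 (shut) to 100 (fully open). A call has 1 to 20 rows; each row is the pose to reach, as a shift and turn from the pose measured when the call began, along the tool's axes at that moment; what a row does not reach only later rows make up. A row lasts 1/10 s, in which the tool goes at most 50 mm and 8.59 degrees, less where a joint would pass 70% of its speed; a pose out of reach is approached as far as the arm can. A call with a gripper value outside its range is refused whole. The fingers move at their own pace and stop on an object; "force" is the grip in N (left out, the last holds). Time passes only in rows, so rows that repeat a pose let the fingers close. It gives the time, the measured TCP pose, the force and the opening at its end, in the units of the state.
- monitor.read_state(): the state, without advancing time (a new reading comes with each control period).
- imaging.read_camera(name): name is "scene" or "top" or "wrist"; returns the picture (480x640x3 uint8, blue, green, red); there is no depth.
- imaging.camera_params(name): a dict with "fx", "fy", "cx", "cy" (pixels), "k1" (the pictures are not rectified: a ray, as slopes to the right and down, at radius r is drawn at 1 + k1 r^2 times it, then the intrinsics apply), "T" (4x4, takes a point from camera to world coordinates); the wrist camera has in their place "T_tool_cam" (4x4, takes a point from camera to tool coordinates, whose origin is the TCP and whose axes are the tool frame's). Camera axes: x right, y down, z forward; pixel columns grow to the right and rows downward; lengths in m; the calibration is good to about 2 mm. A picture is of the moment at which its call begins: read the wrist's pose just before it. camera_params takes no time and is no camera call.
- finish_job(): hands the job in, once; it reports no verdict.
The state is a dict: "time": time; "q": joint angles; "joint_vel": joint speeds; "joint_torque": joint torques, N m; "tool_pos": TCP position; "tcp_rot": TCP orientation; "wrist_force": force on the tool from outside, world axes, zero at the start; "torque": the same for the moment, N m; "width": opening from 0.0 (shut) to 1.0 (fully open).
Only numpy, scipy, OpenCV 4.12 (cv2) and the standard library are available. Lean on these libraries where they do the work, as an engineer would, in place of code of your own. Each camera call takes 0.05 s, during which the arm holds its last target. There are 200 camera calls.

## Working session

There is one attempt and no reset: what is moved stays moved. The work goes in short steps, Python scripts to look and compute and a tool call to move; the robot and the scene stay as the last step left them, time stands still between calls to the robot, and variables do not carry over. Pictures are saved under pics/ and viewed, about 8 in all and at most 12, crops included, and the job is handed in when it is done.

Besides the shell and the picture viewer there is one more tool, called after "Emit:" by a JSON object that holds its "fn" and its "kwargs". jog_arm: Moves the arm, as the interface text tells. Its arguments: {"type":"object","properties":{"rows":{"type":"array","items":{"type":"array","items":{"type":"number"}}},"force":{"type":"number"}},"required":["rows"]}

```bash
mkdir -p pics; cat > h.py <<'E'
import numpy as np, cv2
from scipy.spatial.transform import Rotation as R
from workcell import monitor, imaging, finish_job, bot
def cam(name):
    s=monitor.read_state(); p=imaging.camera_params(name); im=imaging.read_camera(name)
    if 'T' in p: T=np.array(p['T'])
    else:
        W=np.eye(4); W[:3,:3]=R.from_rotvec(s['tcp_rot']).as_matrix(); W[:3,3]=s['tool_pos']; T=W@np.array(p['T_tool_cam'])
    return im,p,T
def ray(p,T,uv):
    K=np.array([[p['fx'],0,p['cx']],[0,p['fy'],p['cy']],[0,0,1]])
    d=((np.array(uv,float)-[p['cx'],p['cy']])/[p['fx'],p['fy']])
    u=d.copy()
    for _ in range(20): u=d/(1+p['k1']*np.sum(u**2,-1,keepdims=True))
    v=np.concatenate([u,np.ones(u.shape[:-1]+(1,))],-1)@T[:3,:3].T
    return T[:3,3],v
def onz(p,T,uv,z):
    o,v=ray(p,T,uv); return o+v*((z-o[2])/v[...,2:3])
def proj(p,T,X):
    c=(np.asarray(X)-T[:3,3])@T[:3,:3]; s=c[...,:2]/c[...,2:]
    s=s*(1+p['k1']*np.sum(s**2,-1,keepdims=True)); return s*[p['fx'],p['fy']]+[p['cx'],p['cy']]
E
python3 - <<'E'
from h import *
for n in('top','scene'):
    im,p,T=cam(n); cv2.imwrite(f'pics/{n}0.png',im); print(n,p['fx'],p['k1'],T[:3,3].round(3),T[:3,2].round(2))
s=monitor.read_state(); print(s['time'],s['tcp_rot'],R.from_rotvec(s['tcp_rot']).as_matrix().round(3))
E
```

```text
top 613.9332115466252 -0.011474453319713722 [0.3   0.019 1.817] [ 0.16 -0.01 -0.99]
scene 450.5002084192778 -0.007354376875146475 [ 1.002 -0.675  0.94 ] [-0.38  0.59 -0.71]
0.1 [ 2.08690104  0.26845883 -2.08731902] [[-0.     0.251 -0.968]
 [ 0.002 -0.968 -0.251]
 [-1.    -0.002 -0.   ]]
```

View pics/top0.png

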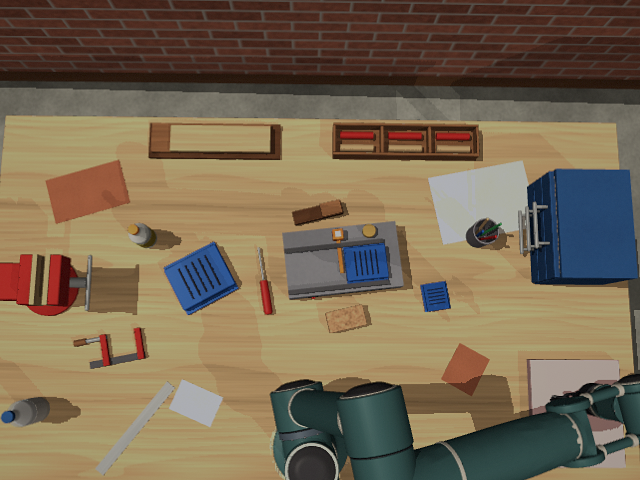

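View pics/scene0.png

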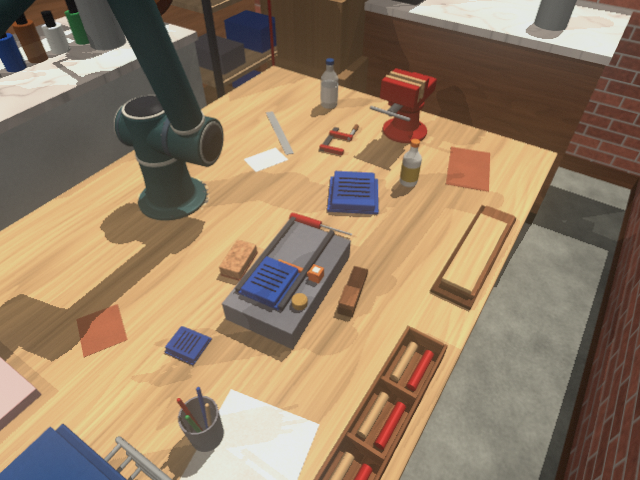

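Top view: three blue cover-like things: the large one at (202,278), the one in the grey box's rails at (367,262), and the small one at (436,296). The middle-sized one at (367,262) fits, because it sits in the rails next to the orange tab (339,234) and the tin (369,230). Next I'll measure the box and confirm with a crop.

```bash
python3 - <<'E'
from h import *
im,p,T=cam('top')
hsv=cv2.cvtColor(im,cv2.COLOR_BGR2HSV)
roi=np.zeros(im.shape[:2],np.uint8); roi[215:305,275:412]=255
def big(m):
    c,_=cv2.findContours(m&roi,cv2.RETR_EXTERNAL,cv2.CHAIN_APPROX_NONE); return sorted(c,key=cv2.contourArea)[::-1]
b=big(cv2.inRange(hsv,(105,120,40),(125,255,255)))[0]
r=cv2.boxPoints(cv2.minAreaRect(b)); print('cover px',r.round(1).tolist()); print(onz(p,T,r,.09).round(4))
for c in big(cv2.inRange(hsv,(5,150,120),(22,255,255)))[:3]: 
    q=cv2.boxPoints(cv2.minAreaRect(c)); print('orange',cv2.contourArea(c),q.round(1).tolist(), onz(p,T,q.mean(0),.1).round(4))
# grey box top
g=cv2.inRange(hsv,(0,0,50),(180,60,150)); c=cv2.morphologyEx(g,cv2.MORPH_CLOSE,np.ones((9,9)));c=big(c)[0]
q=cv2.boxPoints(cv2.minAreaRect(c)); print('box',q.round(1).tolist()); print(onz(p,T,q,.07).round(4))
cv2.imwrite('pics/c1.png',cv2.resize(im[205:325,255:465],None,fx=3.8,fy=3.8,interpolation=cv2.INTER_CUBIC))
E
```

```text
cover px [[342.79998779296875, 246.8000030517578], [384.70001220703125, 242.10000610351562], [388.70001220703125, 278.70001220703125], [346.79998779296875, 283.3999938964844]]
[[ 0.5633 -0.0875  0.09  ]
 [ 0.5779 -0.2073  0.09  ]
 [ 0.4733 -0.2177  0.09  ]
 [ 0.4591 -0.0989  0.09  ]]
orange 85.5 [[332.0, 229.0], [343.0, 229.0], [343.0, 238.0], [332.0, 238.0]] [ 0.5998 -0.0719  0.1   ]
orange 72.0 [[363.0, 225.0], [374.0, 225.0], [374.0, 235.0], [363.0, 235.0]] [ 0.6108 -0.1602  0.1   ]
orange 62.0 [[337.0, 248.0], [340.5, 247.60000610351562], [343.29998779296875, 272.0], [339.8999938964844, 272.3999938964844]] [ 0.5241 -0.0796  0.1   ]
box [[281.6000061035156, 232.60000610351562], [396.3999938964844, 220.3000030517578], [403.5, 286.70001220703125], [288.70001220703125, 299.0]]
[[ 0.6062  0.088   0.07  ]
 [ 0.6458 -0.2447  0.07  ]
 [ 0.4527 -0.2624  0.07  ]
 [ 0.415   0.0649  0.07  ]]
```

View pics/c1.png

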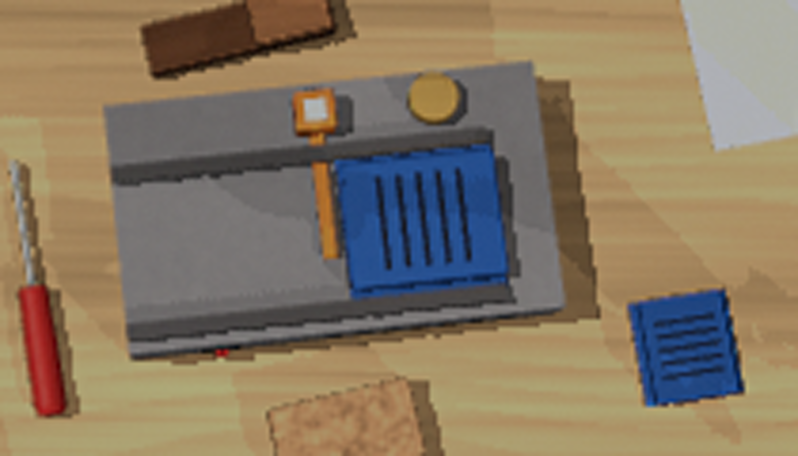

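The crop confirms it: the middle-sized cover in the rails lies right of the catch bar, with the tab pad at crop (315,110). Box origin comes out at about (0.510,-0.091) with yaw 6.8°. The tab prediction from that agrees to 2 mm. Moving above the tab with fingers shut.

Emit:
{"fn": "jog_arm", "kwargs": {"rows": [[0,-0.01,-0.012,0,0,0,0],[0,-0.03,-0.037,0.02,0,0,0],[0,-0.06,-0.074,0.04,0,0,0],[0,-0.09,-0.112,0.06,0,0,0],[0,-0.12,-0.149,0.08,0,0,0],[0,-0.15,-0.186,0.1,0,0,0],[0,-0.18,-0.223,0.12,0,0,0],[0,-0.21,-0.26,0.134,0,0,0],[0,-0.24,-0.297,0.134,0,0,0],[0,-0.27,-0.335,0.134,0,0,0],[0,-0.3,-0.372,0.134,0,0,0],[0,-0.33,-0.409,0.134,0,0,0],[0,-0.36,-0.446,0.134,0,0,0],[0,-0.39,-0.483,0.134,0,0,0],[0,-0.42,-0.52,0.134,0,0,0],[0,-0.44,-0.545,0.134,0,0,0],[0,-0.45,-0.558,0.134,0,0,0],[0,-0.4535,-0.562,0.134,0,0,0],[0,-0.4535,-0.562,0.134,0,0,0],[0,-0.4535,-0.562,0.134,0,0,0]]}}

```text
time: 2.15
tool_pos: [0.5986, -0.0738, 0.2309]
tcp_rot: [2.16, 0.13, -2.162]
wrist_force: [-0.9, -0.4, 0.2]
width: -0.002
```

```bash
python3 - <<'E'
from h import *
s=monitor.read_state(); print(s['time'],s['tool_pos'],R.from_rotvec(s['tcp_rot']).as_matrix().round(3).tolist(),s['width'],s['wrist_force'])
im,p,T=cam('wrist'); np.save('T1.npy',T); cv2.imwrite('pics/w1.png',im)
y=np.deg2rad(6.8);B=np.array([[np.cos(y),-np.sin(y),0],[np.sin(y),np.cos(y),0],[0,0,1]]);o=np.array([.510,-.091,0])
for q in([90,7,100],[66,165,84],[-66,165,84],[115,165,70],[115,-165,70],[90,7,100]): print(q,proj(p,T,o+B@(np.array(q)/1000)).round(0))
E
```

```text
2.15 [ 0.59859301 -0.07377408  0.23094063] [[-0.001, 0.119, -0.993], [0.001, -0.993, -0.119], [-1.0, -0.001, 0.001]] -0.0020937255232516216 [-0.90961232 -0.44483308  0.18465066]
[90, 7, 100] [326. 220.]
[66, 165, 84] [118. 245.]
[-66, 165, 84] [142. 391.]
[115, 165, 70] [118. 178.]
[115, -165, 70] [552. 179.]
[90, 7, 100] [326. 220.]
```

View pics/w1.png

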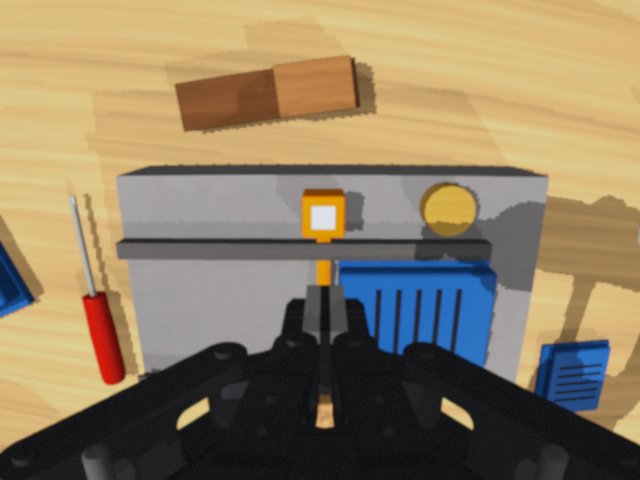

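The wrist view shows the pad's white square at about (323,218) and the box's far corners at (118,177) and (547,178), within a few pixels of prediction. Now computing the refined offsets.

```bash
python3 - <<'E'
from h import *
im=cv2.imread('pics/w1.png');p=imaging.camera_params('wrist');T=np.load('T1.npy')
s=monitor.read_state();M=R.from_rotvec(s['tcp_rot']).as_matrix();t=np.array(s['tool_pos'])
w=np.argwhere(im[195:240,305:345].min(2)>170).mean(0)[::-1]+[305,195]
X=onz(p,T,w,.0995);print('tab',w,X.round(4),'tool',(M.T@(X-t)).round(4))
hsv=cv2.cvtColor(im,cv2.COLOR_BGR2HSV)
c=onz(p,T,np.array([[118,177],[547.,178],[118,249],[490,249]]),.07);c[2:]=onz(p,T,np.array([[118,241],[490.,241]]),.084);print(c.round(4))
d=c[0]-c[1];y=np.arctan2(-d[0],d[1]);print('yaw',np.degrees(y),np.linalg.norm(d))
B=np.array([[np.cos(y),-np.sin(y),0],[np.sin(y),np.cos(y),0],[0,0,1]])
o=(c[0]+c[1])/2-B@[.115,0,.07];print('o from edge',o.round(4),'from tab',(X-B@[.09,.007,.0995]).round(4))
E
```

```text
tab [322.73283859 217.05009276] [ 0.6001 -0.0708  0.0995] tool [ 0.1315 -0.0028 -0.002 ]
[[ 0.6055  0.0864  0.07  ]
 [ 0.6438 -0.2373  0.07  ]
 [ 0.5595  0.0804  0.084 ]
 [ 0.593  -0.1975  0.084 ]]
yaw 6.747249274108071 0.32595204268607325
o from edge [ 0.5105 -0.0889  0.    ] from tab [ 0.5116 -0.0883 -0.    ]
```

Emit:
{"fn": "jog_arm", "kwargs": {"rows": [[0.02,-0.003,-0.002,0,0,0,0],[0.05,-0.003,-0.002,0,0,0,0],[0.08,-0.003,-0.002,0,0,0,0],[0.105,-0.003,-0.002,0,0,0,0],[0.12,-0.003,-0.002,0,0,0,0],[0.126,-0.003,-0.002,0,0,0,0],[0.129,-0.003,-0.002,0,0,0,0],[0.131,-0.003,-0.002,0,0,0,0],[0.133,-0.003,-0.002,0,0,0,0],[0.135,-0.003,-0.002,0,0,0,0],[0.137,-0.003,-0.002,0,0,0,0],[0.138,-0.003,-0.002,0,0,0,0],[0.139,-0.003,-0.002,0,0,0,0],[0.14,-0.003,-0.002,0,0,0,0],[0.141,-0.003,-0.002,0,0,0,0],[0.141,-0.003,-0.002,0,0,0,0]]}}

```text
time: 3.8
tool_pos: [0.6011, -0.0708, 0.0904]
tcp_rot: [2.162, 0.129, -2.16]
wrist_force: [2.6, -0.9, 4.2]
width: 0.0
```

Emit:
{"fn": "jog_arm", "kwargs": {"rows": [[0.0005,0,0,0,0,0,0],[0.001,0,0,0,0,0,0],[0.0015,0,0,0,0,0,0],[0.002,0,0,0,0,0,0],[0.0023,0,0,0,0,0,0],[0.0026,0,0,0,0,0,0],[0.0026,0,0,0,0,0,0]]}}

```text
time: 4.5
tool_pos: [0.6012, -0.0708, 0.088]
tcp_rot: [2.162, 0.129, -2.159]
wrist_force: [1.3, -1.1, 5.9]
width: -0.004
```

Emit:
{"fn": "jog_arm", "kwargs": {"rows": [[0.0003,0,0,0,0,0,0],[0.0006,0,0,0,0,0,0],[0.0009,0,0,0,0,0,0],[0.0012,0,0,0,0,0,0],[0.0012,0,0,0,0,0,0]]}}

```text
time: 5.0
tool_pos: [0.6013, -0.0708, 0.0879]
tcp_rot: [2.162, 0.129, -2.159]
wrist_force: [-0.1, -0.7, 9.7]
width: -0.001
```

Emit:
{"fn": "jog_arm", "kwargs": {"rows": [[0.001,0,0,0,0,0,0],[0.002,0,0,0,0,0,0],[0.003,0,0,0,0,0,0],[0.003,0,0,0,0,0,0]]}}

```text
time: 5.4
tool_pos: [0.6015, -0.0708, 0.0876]
tcp_rot: [2.162, 0.129, -2.159]
wrist_force: [-4.1, -0.9, 18.1]
width: -0.002
```

Firm stop confirmed: z holds at 0.0876–0.088 while the force rises to 18 N. Now lifting off and moving above the apron.

Emit:
{"fn": "jog_arm", "kwargs": {"rows": [[-0.01,0,0,0,0,0,0],[-0.03,0,0,0,0,0,0],[-0.055,0,0,0,0,0,0],[-0.065,0.01,0.006,0,0,0,0],[-0.065,0.04,0.024,0,0,0,0],[-0.065,0.08,0.048,0,0,0,0],[-0.065,0.115,0.069,0,0,0,0],[-0.065,0.14,0.084,0,0,0,0],[-0.065,0.15,0.09,0,0,0,0],[-0.065,0.153,0.092,0,0,0,0],[-0.065,0.153,0.092,0,0,0,0]]}}

```text
time: 6.5
tool_pos: [0.5275, -0.2333, 0.1516]
tcp_rot: [2.162, 0.129, -2.161]
wrist_force: [0.2, -0.6, 0.5]
width: -0.001
```

```bash
python3 - <<'E'
from h import *
s=monitor.read_state(); print(s['time'],s['tool_pos'],s['wrist_force'])
im,p,T=cam('wrist'); cv2.imwrite('pics/w2.png',im)
y=np.deg2rad(6.75);B=np.array([[np.cos(y),-np.sin(y),0],[np.sin(y),np.cos(y),0],[0,0,1]]);o=np.array([.5112,-.0885,0])
print('box',(B.T@(s['tool_pos']-o)).round(4))
for q in([90,7,100],[90,7,88],[47,-122,96],[47,-122,78],[-47,-122,96],[66,-120,84],[115,-165,70],[0,-165,70]): print(q,proj(p,T,o+B@(np.array(q)/1000)).round(0))
t,pt,Tt=cam('top'); cv2.imwrite('pics/t2.png',t)
E
```

```text
6.5 [ 0.52747521 -0.23334882  0.15158891] [ 0.20389166 -0.59481097  0.45817895]
box [-0.0009 -0.1458  0.1516]
[90, 7, 100] [ 9. 79.]
[90, 7, 88] [25. 80.]
[47, -122, 96] [278. 163.]
[47, -122, 78] [282. 159.]
[-47, -122, 96] [284. 337.]
[66, -120, 84] [276. 122.]
[115, -165, 70] [366.  23.]
[0, -165, 70] [361. 241.]
```

View pics/w2.png

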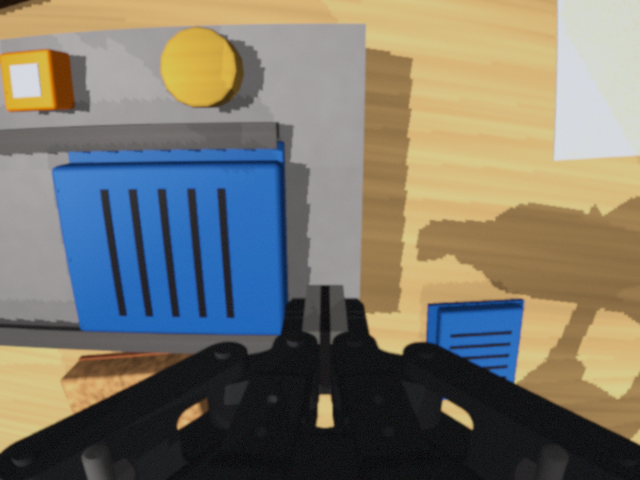

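The white square at (25,81) matches the fully pressed prediction (25,80), so the tab stayed down. The cover's end face is at column 285, in front of the fingers. Descending onto the apron.

Emit:
{"fn": "jog_arm", "kwargs": {"rows": [[0.015,0.001,-0.001,0,0,0,0],[0.04,0.001,-0.001,0,0,0,0],[0.06,0.001,-0.001,0,0,0,0],[0.07,0.001,-0.001,0,0,0,0],[0.0755,0.001,-0.001,0,0,0,0],[0.0755,0.001,-0.001,0,0,0,0]]}}

```text
time: 7.2
tool_pos: [0.5292, -0.2327, 0.0755]
tcp_rot: [2.161, 0.132, -2.161]
wrist_force: [-0.5, 0.6, -0.0]
width: -0.003
```

Emit:
{"fn": "jog_arm", "kwargs": {"rows": [[0,-0.004,0,0,0,0,0],[0,-0.008,0,0,0,0,0],[0,-0.012,0,0,0,0,0],[0,-0.016,0,0,0,0,0],[0,-0.02,0,0,0,0,0],[0,-0.024,0,0,0,0,0],[0,-0.028,0,0,0,0,0],[0,-0.032,0,0,0,0,0],[0,-0.036,0,0,0,0,0],[0,-0.04,0,0,0,0,0]]}}

```text
time: 8.2
tool_pos: [0.5252, -0.1934, 0.0764]
tcp_rot: [2.162, 0.131, -2.158]
wrist_force: [0.5, -5.5, 4.4]
width: 0.002
```

Emit:
{"fn": "jog_arm", "kwargs": {"rows": [[0,-0.005,0,0,0,0,0],[0,-0.011,0,0,0,0,0],[0,-0.017,0,0,0,0,0],[0,-0.023,0,0,0,0,0],[0,-0.029,0,0,0,0,0],[0,-0.035,0,0,0,0,0],[0,-0.041,0,0,0,0,0],[0,-0.047,0,0,0,0,0],[0,-0.053,0,0,0,0,0],[0,-0.059,0,0,0,0,0],[0,-0.065,0,0,0,0,0],[0,-0.071,0,0,0,0,0],[0,-0.077,0,0,0,0,0],[0,-0.083,0,0,0,0,0],[0,-0.089,0,0,0,0,0],[0,-0.095,0,0,0,0,0],[0,-0.101,0,0,0,0,0],[0,-0.105,0,0,0,0,0],[0,-0.107,0,0,0,0,0],[0,-0.107,0,0,0,0,0]]}}

```text
time: 10.2
tool_pos: [0.5121, -0.0865, 0.0763]
tcp_rot: [2.161, 0.132, -2.159]
wrist_force: [0.4, -2.1, 1.4]
width: -0.0
```

Emit:
{"fn": "jog_arm", "kwargs": {"rows": [[0,0.005,0,0,0,0,0],[0,0.015,0,0,0,0,0],[-0.01,0.02,0,0,0,0,0],[-0.04,0.02,0,0,0,0,0],[-0.08,0.02,0,0,0,0,0],[-0.12,0.02,0,0,0,0,0],[-0.15,0.02,0,0,0,0,0],[-0.16,0.02,0.02,0,0,0,0],[-0.16,0.03,0.06,0,0,0,0],[-0.16,0.03,0.075,0,0,0,0],[-0.16,0.03,0.075,0,0,0,0]]}}

```text
time: 11.3
tool_pos: [0.4394, -0.126, 0.2365]
tcp_rot: [2.163, 0.13, -2.16]
wrist_force: [0.1, -0.9, 0.9]
width: 0.001
```

```bash
python3 - <<'E'
from h import *
s=monitor.read_state(); print(s['time'],s['tool_pos'],s['wrist_force'])
im,p,T=cam('wrist'); cv2.imwrite('pics/w3.png',im)
y=np.deg2rad(6.75);B=np.array([[np.cos(y),-np.sin(y),0],[np.sin(y),np.cos(y),0],[0,0,1]]);o=np.array([.5112,-.0885,0])
for q in([90,7,100],[90,7,88],[66,165,84],[66,-120,84],[115,-165,70]): print(q,proj(p,T,o+B@(np.array(q)/1000)).round(0))
hsv=cv2.cvtColor(im,cv2.COLOR_BGR2HSV)
c,_=cv2.findContours(cv2.inRange(hsv,(105,120,40),(125,255,255)),cv2.RETR_EXTERNAL,cv2.CHAIN_APPROX_NONE)
for k in sorted(c,key=cv2.contourArea)[::-1][:2]:
    b=k[:,0].astype(float); x0,x1=b[:,0].min(),b[:,0].max(); r=b[:,1].mean()
    print('blue box-frame ends', ((onz(p,T,np.array([[x0,r],[x1,r]]),.09)-o)@B).round(3).tolist(),x0,x1,b[:,1].min(),b[:,1].max())
t,pt,Tt=cam('scene'); cv2.imwrite('pics/s3.png',t)
E
```

```text
11.3 [ 0.43941446 -0.1260312   0.23645635] [ 0.08205711 -0.87645663  0.94979949]
[90, 7, 100] [269. -42.]
[90, 7, 88] [272. -35.]
[66, 165, 84] [49. 17.]
[66, -120, 84] [464.   7.]
[115, -165, 70] [523. -57.]
blue box-frame ends [[0.004, 0.141, 0.09], [0.001, 0.012, 0.09]] 85.0 266.0 27.0 182.0
blue box-frame ends [[-0.087, -0.178, 0.09], [-0.087, -0.246, 0.09]] 526.0 609.0 190.0 273.0
```

View pics/w3.png

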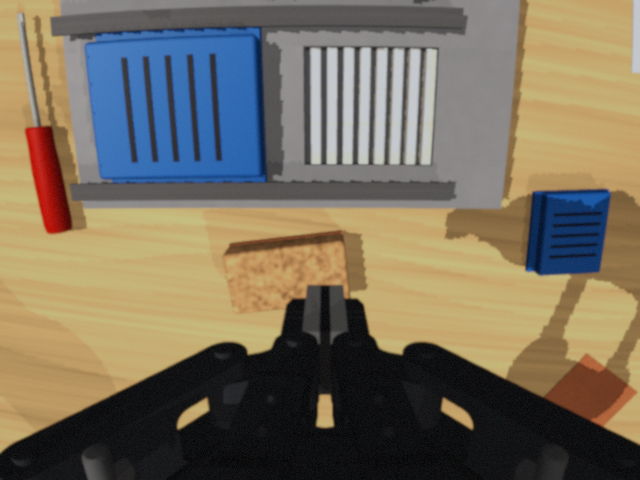

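View pics/s3.png

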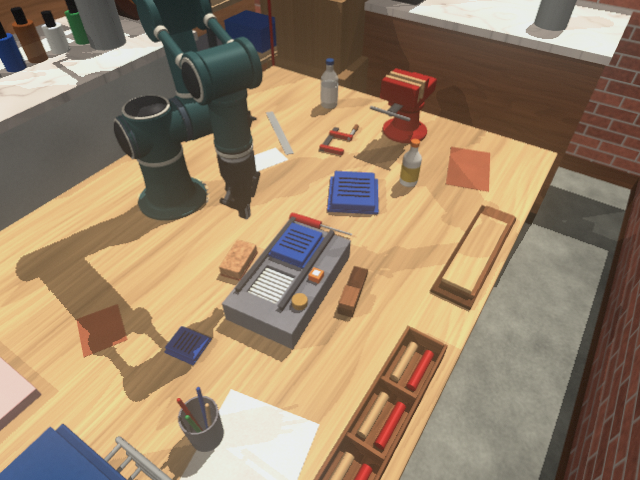

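The pleats are fully uncovered (305–438, 47–165 in the wrist view). The cover lies flat in the rails between about y +13 and +141 mm, clear of the shelf's end. The tab is still down, the bystanders are where they were, and the robot is touching nothing.

```bash
python3 -c "
from h import *
print(finish_job())"
```

```text
the job is handed in; nothing more can be done
None
```

The filter box is open and the job was handed in at about 11.4 s of the 42 s allowed.

- **Tab:** I pressed it to its firm stop. The fingertips stopped at z about 88 mm while the force rose to 18 N. A wrist picture taken after lifting off matched the fully pressed height.
- **Cover:** I pushed the middle-sized cover along its rails with the closed fingers, using about 5 N. By fingertip position its centre is at about y +75 mm, inside the allowed +47 to +106 mm.
- **Last checks:** The wrist and scene pictures show the whole filter opening uncovered, the cover flat between the rails and short of the shelf's end. The tin, the other bystanders and the look-alike covers show no visible movement. The gripper was clear of everything.
- **Slight disagreement:** The wrist-image estimate of the cover's span was y +12 to +141 mm. That is about 10 mm longer than the cover's 118 mm, probably because its edges were cast onto a single height. The centre it gives, about +77 mm, still agrees. No check failed.

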